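# Discharge at the brass coupler, then tip the salvage bin shut

## Task

The salvaged receiver shells in the tilting bin are static-sensitive, so first discharge yourself: touch the top of the brass coupler on the discharge post lightly with the fingertips, while the bin still leans open. Then lift off it and push the bin's yellow lip with the fingers until the bin stands fully home in its shelf, and withdraw. Grasp nothing, do not shove, tip or lift the post, and leave everything else on the bench untouched.

Things in the scene. Friction and masses are not known exactly. Their poses are not given: they have to be found in the camera images.
- coupler: Brass barrel coupler, 34 mm in diameter and 32 mm tall, the upright sprung cap of the discharge post. Origin at the centre of its underside, z up. It slides straight down 14 mm at most against a spring: about 2 N starts it moving, about 8 N bottoms it; it springs back. Pressing it with more than 20 N is not a light touch.
- coupler_top (a point): Centre of the coupler's flat top face, the place to touch; about 85 mm above the table when not pressed.
- post: Discharge post, loose, 0.8 kg: dark steel base disc 84 mm in diameter and 22 mm tall with an 18 mm black stem, carrying the brass coupler on top. Origin at the centre of its underside.
- shelf: Low shelf of green-painted plywood, fixed, 170 mm deep (x) by 280 mm wide (y) by 140 mm tall. Origin at the centre of its underside, +x from its open front to its back; the bin leans out of the front (-x).
- bin (a joint): Lean of the tilting steel bin (240 mm wide, 115 mm deep, front wall 140 mm tall, sides and back 70 mm tall) about the hinge at its lower front edge, rad: 0 is fully home (front wall upright, against a stop), larger leans farther forward towards the shelf's -x. The hinge is stiff with friction: the bin stays where it is left; about 2 to 7 N at the lip moves it.
- bin_lip (a point): Middle of the top edge of the bin's front wall, on its outer face, 140 mm from the hinge line; a yellow band 26 mm deep runs along this edge. The lip rises up to 17 mm as the bin swings home, and is the highest part of the bin when it is home; the grey shells wedged in the bin, which move with it, reach 92 mm above its floor.
- bin_hinge (a point): Middle of the bin's hinge line (which runs along the shelf's y), 48 mm above the table; directly below the lip when the bin is home.
- cup: Red plastic parts cup, 72 mm across the rim, 80 mm tall, loose, standing; leave alone. Origin at the centre of its underside.
- tuner: Dented silver tuner can, 75 x 50 x 22 mm with two 12 mm sockets on its -x end, loose; leave alone. Origin at the centre of its underside.
- footpad: Black rubber foot pad, disc 48 mm in diameter, 14 mm thick, loose; leave alone. Origin at the centre of its underside.
- shell: Grey plastic receiver shell lying on the bench, 75 x 110 x 28 mm, slotted top, loose; leave alone. Origin at the centre of its underside.
- jar: Small closed jar, 56 mm in diameter, 75 mm tall, loose, standing; leave alone. Origin at the centre of its underside.
- wrench: Steel wrench 140 mm long lying flat along its own x, loose; leave alone. Origin at its middle, underside.
Things that resemble listed ones, but are neither listed nor needed, are in the scene too. Several things look just like the post: the one meant starts farthest to the robot's right.

How it is judged (in metres and radians):
On the way, in this order (a step that is already met when the one before it is completed fails the run):
1. the fingertips touch the brass coupler while the bin still leans open (contact force between the fingers and coupler above 0.3 N and value of joint bin above 0.25 rad), for 0.05 s.
2. the bin stands fully home, the fingers off the coupler (value of joint bin below 0.06 rad and contact force between each of the arm, the fingers and post below 0.1 N), for 0.2 s.
At the end, for the whole second after the job is handed in: The bin is home (lean under 0.06 rad) and stays there; the post stands upright within 20 mm of its first place; every other loose thing lies within 10 mm of where it was (value of joint bin below 0.06 rad and angle between post's own z axis and vertical below 0.05 rad and distance of post from where it was at the start of the episode below 0.02 m and linear speed of post below 0.02 m/s and distance of each of cup, tuner, footpad, shell, jar, wrench from where it was at the start of the episode below 0.01 m); the robot touches nothing.
It fails at once if the coupler is pressed with more than 20 N (contact force between any of the arm, the fingers and coupler above 20 N).
It fails at once if the discharge post is shoved over 20 mm, tipped or lifted over 8 mm (distance of post from where it was at the start of the episode above 0.02 m or angle between post's own z axis and vertical above 0.15 rad or height (world z) of post above 0.011 m).
It fails at once if one of the cup, tuner, foot pad, loose shell, jar and wrench is moved over 10 mm (distance of any of cup, tuner, footpad, shell, jar, wrench from where it was at the start of the episode above 0.01 m).
It fails at once if the robot touches the cup, tuner, foot pad, loose shell, jar or wrench (contact force between any of the arm, the fingers and cup above 0.5 N or contact force between any of the arm, the fingers and tuner above 0.5 N or contact force between any of the arm, the fingers and footpad above 0.5 N or contact force between any of the arm, the fingers and shell above 0.5 N or contact force between any of the arm, the fingers and jar above 0.5 N or contact force between any of the arm, the fingers and wrench above 0.5 N).
It also fails if it takes over 42 s, if anything falls off the work surface, if the arm or the gripper's body presses on something with over 40 N, if the wrist force passes 120 N, or if a joint passes its speed limit or range.

## Robot

A 6-joint arm with a two-finger parallel gripper is mounted at the origin on the work surface. World frame = base frame: x ahead of the robot, y to its left, z up, the work surface at z = 0. Lengths are in m, angles in degrees, forces in N, time in s.
With the tool pointing down it reaches from about 0.25 to 0.725 m from the base axis. Payload 9.7 kg.
Tool frame: the origin (TCP) lies on the centre line of the jaws, within the pads' length; the fingertips stand 19 mm ahead of it and the grasp point (between the pads) is the TCP (bot.tcp_to_tips is the z of the fingertips in the tool frame, in m); z points along the fingers, y is the line along which they close (so a half turn about z gives the same grasp; the last joint's range is limited). The gripper opens to 85 mm and grips with 20 to 120 N. Pads are 22 mm wide; open, the fingers measure 114 mm over their backs; the gripper's body (76 mm by 85 mm) begins 54 mm behind the grasp point. The pads swing forward as they close: fully open they stand 13 mm farther back than shut.
Start: joints at [-67.781, 4.979, 10.078, 95.1, 0, 90], TCP at [0.208, -0.509, 0.25] pointing down, gripper open.
Joint ranges: [-179.16, 179.16], [-48.56, 103.87], [-65.8, 70.77], [-126.05, 130.52], [-82.76, 87.17], [-180, 180]. Speed limits (degrees/s): [127.2, 127.2, 147.25, 180, 180, 180].

## Interface

Orientations are given as [roll, pitch, yaw] about the fixed x, y, z axes, in that order (R = Rz(yaw) Ry(pitch) Rx(roll)).
In Python, from workcell import bot gives the robot as it stands. The module is installed in compiled form; this text tells all that it offers.
- The arm moves only by the tool play_rows, never from a script. Its argument "increments" is a list of rows, each an object with "slide": the shift along the tool's x, y, z in mm, a list of three; "angular": the turn, a rotation vector about the tool's x, y, z in degrees, a list of three; "claw": the opening, from -1 (shut) to 1 (fully open). In form: [{"slide": [x, y, z], "angular": [rx, ry, rz], "claw": claw}, ...]. A call has 1 to 8 rows; each row shifts and turns the commanded pose from where the row before left it, along the tool's axes as they then stand; what a row does not reach is not made up. A row lasts 1/10 s, in which the tool goes at most 50 mm and 8.59 degrees, less where a joint would pass 70% of its speed; a pose out of reach is approached as far as the arm can. A call is refused whole if a number of a shift passes 50 or a number of a turn 8.59, either way. A call with a gripper value outside its range is refused whole. The fingers move at their own pace and stop on an object; "squeeze" is the grip in N (left out, the last holds). Time passes only in rows, so rows that do not move let the fingers close. It gives the time, the measured TCP pose, the force, the opening and the grip force at its end, in the units of the state.
- bot.get_obs(): the state, without advancing time (a new reading comes with each control period).
- bot.camera(name): name is "scene" or "top" or "wrist"; returns the picture (400x640x3 uint8, red, green, blue); there is no depth.
- bot.camera_info(name): a dict with "fovy" (degrees; the focal length in pixels is half the picture's height over the tangent of half this angle, whatever the lens; pixels are square), "cx", "cy" (the principal point, pixels), "k1" (the pictures are not rectified: a ray, as slopes to the right and down, at radius r is drawn at 1 + k1 r^2 times it, then the intrinsics apply), "R" (3x3) and "t" (3): a world point X has camera coordinates R X + t. Camera axes: x right, y down, z forward; pixel columns grow to the right and rows downward; lengths in m; the calibration is good to about 2 mm. A picture is of the moment at which its call begins: read the wrist's pose just before it. camera_info takes no time and is no camera call; for the wrist camera it gives the pose at the moment of the call.
- bot.job_done(): hands the job in; it is judged then, once.
The state is a dict: "time": time; "q": joint angles; "qd": joint speeds; "joint_efforts": joint torques, N m; "ee_pos": TCP position; "tcp_rot": TCP orientation; "wrist_force": force on the tool from outside, world axes, zero at the start; "torque": the same for the moment, N m; "opening": finger opening in m; "grasp_force": force on a finger pad.
Only numpy, scipy, OpenCV 4.12 (cv2) and the standard library are available. Lean on these libraries where they do the work, as an engineer would, in place of code of your own. Each camera call takes 0.05 s, during which the arm holds its last target. There are 200 camera calls.

## Working session

There is one attempt and no reset: what is moved stays moved. The work goes in short steps, Python scripts to look and compute and a tool call to move; the robot and the scene stay as the last step left them, time stands still between calls to the robot, and variables do not carry over. Pictures are saved under pics/ and viewed, at most 10 in all, crops included, and the job is handed in when it is done.

Besides the shell and the picture viewer there is one more tool, called after "Request:" as name(argument=value, ...) on one line, values as JSON. play_rows: Moves the arm, as the interface text tells. Its arguments: {"type":"object","properties":{"increments":{"type":"array"},"squeeze":{"type":"number"}},"required":["increments"]}

```bash
mkdir -p pics; cat > h.py <<'E'
import numpy as np, cv2
from workcell import bot
def K(i):
    f=200/np.tan(np.radians(i['fovy']/2)); return f
def ray(i,u,v):
    f=K(i); d=np.array([(u-i['cx'])/f,(v-i['cy'])/f]); s=d.copy()
    for _ in range(30): s=d/(1+i['k1']*(s@s))
    R=np.array(i['R']); return -R.T@np.array(i['t']), R.T@np.array([s[0],s[1],1])
def onz(i,u,v,z):
    o,d=ray(i,u,v); return o+d*(z-o[2])/d[2]
def proj(i,X):
    c=np.array(i['R'])@X+np.array(i['t']); s=c[:2]/c[2]; s=s*(1+i['k1']*(s@s)); f=K(i)
    return s*f+[i['cx'],i['cy']]
E
python3 - <<'E'
from h import *
for n in ('top','scene'):
    cv2.imwrite(f'pics/{n}0.png',bot.camera(n)[:,:,::-1]); i=bot.camera_info(n)
    print(n,{k:np.round(v,3).tolist() for k,v in i.items() if not isinstance(v,str)})
print(bot.get_obs())
E
```

```text
top {'fovy': 53.723, 'cx': 314.049, 'cy': 199.923, 'k1': -0.006, 'R': [[0.019, -1.0, -0.008], [-0.984, -0.017, -0.177], [0.177, 0.011, -0.984]], 't': [-0.003, 0.536, 1.084]}
scene {'fovy': 48.648, 'cx': 317.823, 'cy': 197.902, 'k1': -0.123, 'R': [[0.713, 0.7, 0.023], [0.433, -0.415, -0.8], [-0.551, 0.581, -0.6]], 't': [-0.395, -0.144, 1.53]}
{'time': 0.1, 'q': array([-6.77812680e+01,  5.00892667e+00,  1.00383206e+01,  9.50998292e+01,
        9.48381223e-05,  9.00002894e+01]), 'qd': array([-0.06919474, -0.05984264,  0.16135369, -0.04757547,  0.05547603,
        0.0533976 ]), 'joint_efforts': array([ 1.01562036e-03, -5.21561730e+01,  4.65654516e+01,  1.61669520e-02,
       -3.11826682e-06,  1.71657871e-05]), 'ee_pos': array([ 0.20790849, -0.5089873 ,  0.24963854]), 'tcp_rot': array([-1.79929565e+02, -9.44822998e-05,  2.22184425e+01]), 'wrist_force': array([-0.88331892,  0.84565361,  0.60145809]), 'torque': array([-0.08549035, -0.00542789,  0.04542849]), 'grasp_force': 0.0, 'opening': 0.08532641705375012}
```

View pics/top0.png

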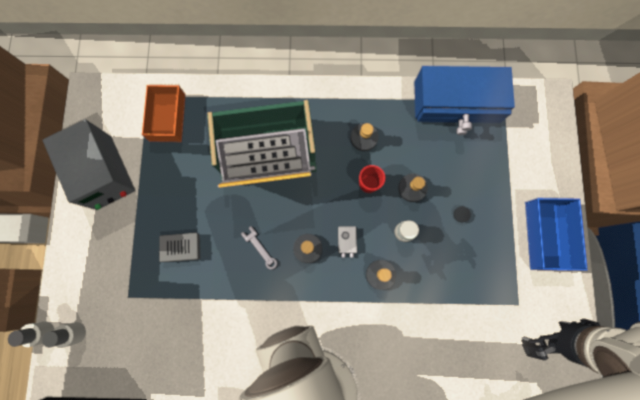

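View pics/scene0.png

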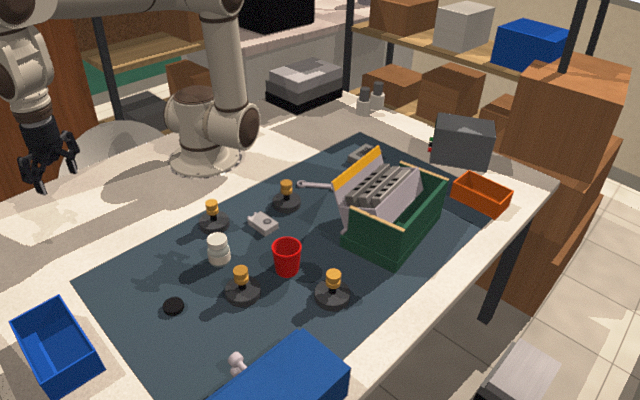

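The top view shows brass caps at (366,130), (417,184), (308,245) and (383,274). The one farthest right is (417,184). The bin lip runs from (220,184) to (311,177), the cup is at (371,178) and the jar at (406,231). Next I'll measure these.

```bash
cat > m.py <<'E'
from h import *
def blobs(im,mn=25):
    h=cv2.cvtColor(im,cv2.COLOR_BGR2HSV); m=cv2.inRange(h,(12,120,120),(30,255,255))
    n,l,s,c=cv2.connectedComponentsWithStats(m); return [(s[k],c[k].round(1),l==k) for k in range(1,n) if s[k][4]>mn]
if __name__=='__main__':
  for n in ('top','scene'):
    im=cv2.imread(f'pics/{n}0.png'); i=bot.camera_info(n)
    for s,c,m in blobs(im):
        if not 100<c[0]<520 or c[1]<90: continue
        ys,xs=np.nonzero(m); print(n,s,c,'z.075',onz(i,*c,.072).round(3))
        if s[4]>120 or s[2]>40:
            r=cv2.minAreaRect(np.c_[xs,ys].astype(np.float32)); b=cv2.boxPoints(r); print(b.round(1).tolist(),[onz(i,*p,.17).round(3).tolist() for p in b])
  i=bot.camera_info('top')
  for nm,u,v,z in [('cup',371,178,.08),('jar',406,228,.075),('footpad',462,214,.014),('tuner',347,240,.022),('shelfFL',211,165,.14),('shelfFR',313,150,.14),('shelfBL',209,114,.14),('shelfBR',309,101,.14)]: print(nm,onz(i,u,v,z).round(3))
  for n,bx in (('top',(190,80,460,300)),('scene',(320,130,460,270))):
    im=cv2.imread(f'pics/{n}0.png'); x0,y0,x1,y1=bx
    cr=im[y0:y1,x0:x1]; k=min(800/cr.shape[1],600/cr.shape[0]); cv2.imwrite(f'pics/{n}_c.png',cv2.resize(cr,None,fx=int(k*2)/2,fy=int(k*2)/2,interpolation=cv2.INTER_CUBIC)); print(n,int(k*2)/2)
E
python3 m.py
```

```text
top [360 124  13  14 137] [366.  130.2] z.075 [ 0.739 -0.14   0.072]
[[357.0, 131.0], [366.5, 121.5], [374.5, 129.5], [365.0, 139.0]] [[0.701, -0.105, 0.17], [0.727, -0.13, 0.17], [0.705, -0.151, 0.17], [0.679, -0.126, 0.17]]
top [219 172  91  15 375] [265.1 179.4] z.075 [0.588 0.146 0.072]
[[218.60000610351562, 183.1999969482422], [308.79998779296875, 171.6999969482422], [309.3999938964844, 175.89999389648438], [219.1999969482422, 187.5]] [[0.553, 0.252, 0.17], [0.588, 0.02, 0.17], [0.577, 0.018, 0.17], [0.542, 0.25, 0.17]]
top [410 177  15  13 140] [417.2 183.3] z.075 [ 0.584 -0.284  0.072]
[[408.5, 184.5], [418.0, 175.0], [426.0, 183.0], [416.5, 192.5]] [[0.559, -0.237, 0.17], [0.584, -0.262, 0.17], [0.563, -0.282, 0.17], [0.538, -0.257, 0.17]]
top [302 241  11  12 108] [306.9 246.8] z.075 [0.401 0.023 0.072]
top [377 269  14  12 134] [383.7 274.4] z.075 [ 0.33  -0.187  0.072]
[[377.0, 269.0], [390.0, 269.0], [390.0, 280.0], [377.0, 280.0]] [[0.343, -0.154, 0.17], [0.344, -0.186, 0.17], [0.317, -0.186, 0.17], [0.317, -0.154, 0.17]]
scene [491  94  23  16 222] [504.  101.3] z.075 [
[... 795 characters left out ...]
 0.072]
[[233.0, 265.0], [248.0, 265.0], [248.0, 282.0], [233.0, 282.0]] [[0.638, -0.334, 0.17], [0.659, -0.313, 0.17], [0.694, -0.341, 0.17], [0.674, -0.362, 0.17]]
scene [326 268  16  19 198] [333.4 276.1] z.075 [ 0.739 -0.141  0.072]
[[324.6000061035156, 284.6000061035156], [326.5, 267.20001220703125], [341.5, 268.79998779296875], [339.5, 286.29998779296875]] [[0.802, -0.24, 0.17], [0.773, -0.203, 0.17], [0.797, -0.185, 0.17], [0.825, -0.222, 0.17]]
cup [ 0.596 -0.153  0.08 ]
jar [ 0.457 -0.249  0.075]
footpad [ 0.508 -0.427  0.014]
tuner [ 0.425 -0.09   0.022]
shelfFL [0.61  0.283 0.14 ]
shelfFR [0.656 0.011 0.14 ]
shelfBL [0.754 0.298 0.14 ]
shelfBR [0.796 0.024 0.14 ]
top 2.5
scene 4.0
```

View pics/top_c.png

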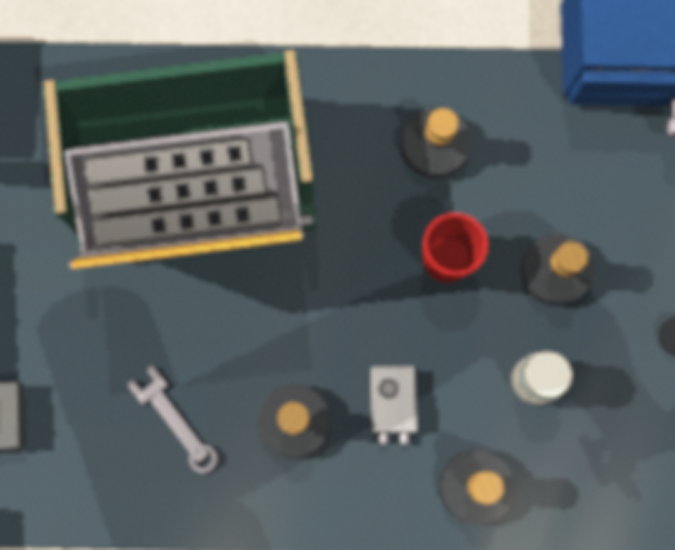

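View pics/scene_c.png

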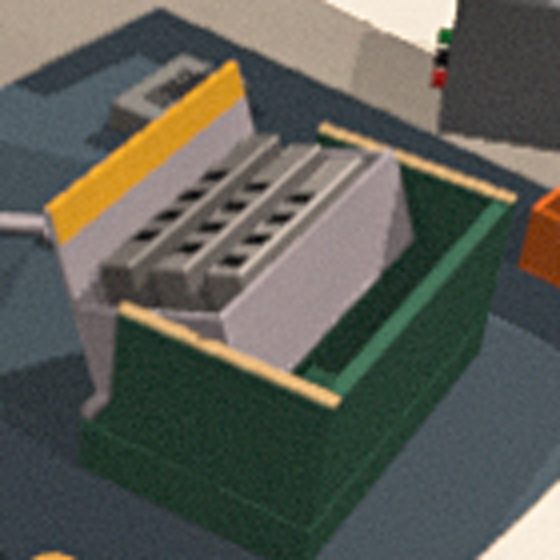

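The crops give the lip's top edge: top view (219,187)–(311,175), scene view (378.5,145.5)–(331.5,182.5). I'll triangulate the ends.

```bash
cat > t.py <<'E'
from h import *
a,b=bot.camera_info('top'),bot.camera_info('scene')
def tri(p,q):
    o1,d1=ray(a,*p);o2,d2=ray(b,*q); s=np.linalg.lstsq(np.c_[d1,-d2],o2-o1,rcond=None)[0]
    x,y=o1+d1*s[0],o2+d2*s[1]; return ((x+y)/2),np.linalg.norm(x-y)
L,e=tri((219,187),(378.5,145.5));R,f=tri((311,175.5),(331.5,182.5))
print(L.round(3),R.round(3),e,f); M=(L+R)/2; yaw=np.degrees(np.arctan2(-(L-R)[0],(L-R)[1])); print(M,yaw)
th=np.arccos((M[2]-.048)/.14); c=np.array([np.cos(np.radians(yaw)),np.sin(np.radians(yaw))]); print('lean',th,'hinge',M[:2]+.14*np.sin(th)*c,c)
for n,z,p,q in [('shelfFL',.14,(211,165),None)]: pass
E
python3 t.py
```

```text
[0.545 0.251 0.173] [0.579 0.016 0.173] 0.0041375679509703545 0.004110186755971742
[0.56157245 0.13334222 0.17295718] 8.24164251698273
lean 0.4678248638537351 hinge [0.62405287 0.14239214] [0.98967231 0.14334826]
```

Request:
play_rows(increments=[{"slide": [0,0,0],"angular": [0,0,7],"claw": -1},{"slide": [0,0,0],"angular": [0,0,7],"claw": -1},{"slide": [15,-6,0],"angular": [0,0,0],"claw": -1},{"slide": [30,-13,0],"angular": [0,0,0],"claw": -1},{"slide": [35,-15,0],"angular": [0,0,0],"claw": -1},{"slide": [35,-15,0],"angular": [0,0,0],"claw": -1},{"slide": [35,-15,0],"angular": [0,0,0],"claw": -1},{"slide": [35,-15,0],"angular": [0,0,0],"claw": -1}], squeeze=20)

```text
time: 0.9
ee_pos: [0.3815, -0.4028, 0.2501]
tcp_rot: [-180.0, 0.0, 8.4]
wrist_force: [-0.3, -0.5, 0.3]
opening: 0.0
grasp_force: 0.0
```

Request:
play_rows(increments=[{"slide": [35,-15,0],"angular": [0,0,0],"claw": -1},{"slide": [35,-15,0],"angular": [0,0,0],"claw": -1},{"slide": [35,-15,0],"angular": [0,0,0],"claw": -1},{"slide": [35,-15,0],"angular": [0,0,0],"claw": -1},{"slide": [35,-15,0],"angular": [0,0,0],"claw": -1},{"slide": [30,-10,0],"angular": [0,0,0],"claw": -1},{"slide": [15,-6,0],"angular": [0,0,0],"claw": -1},{"slide": [0,0,0],"angular": [0,0,0],"claw": -1}])

```text
time: 1.7
ee_pos: [0.5864, -0.2806, 0.249]
tcp_rot: [-179.9, 0.1, 8.5]
wrist_force: [-0.1, -1.1, -0.8]
opening: -0.0002
grasp_force: 0.0
```

```bash
python3 - <<'E'
from h import *
print(bot.tcp_to_tips); o=bot.get_obs(); print(o['ee_pos'],o['tcp_rot'],o['wrist_force'],o['opening'])
i=bot.camera_info('wrist'); im=bot.camera('wrist')[:,:,::-1]; cv2.imwrite('pics/w1.png',im)
print('expect',proj(i,np.array([.585,-.283,.085])))
E
```

```text
0.019
[ 0.58641326 -0.28062207  0.24903285] [-1.79929393e+02  5.82362499e-02  8.54096665e+00] [-0.12426275 -1.1132858  -0.80490369] -0.0002048841689089388
expect [325.26599624 184.88632928]
```

View pics/w1.png

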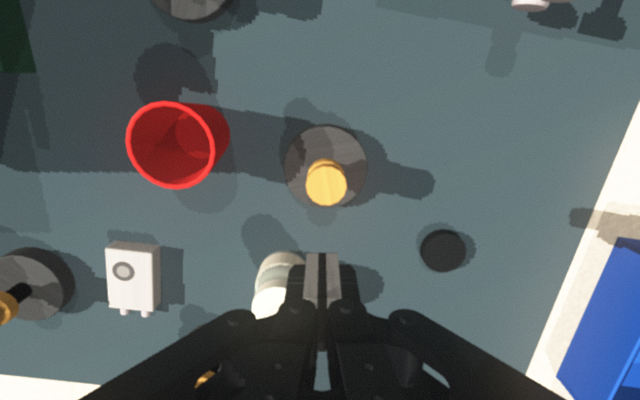

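The wrist view shows the coupler top at (326.5,186), within 1–2 px of the predicted spot. The cup (170,145) and jar (280,283) are clear, so I'll descend.

Request:
play_rows(increments=[{"slide": [-1,2,10],"angular": [0,0,0],"claw": -1},{"slide": [0,0,25],"angular": [0,0,0],"claw": -1},{"slide": [0,0,25],"angular": [0,0,0],"claw": -1},{"slide": [0,0,25],"angular": [0,0,0],"claw": -1},{"slide": [0,0,20],"angular": [0,0,0],"claw": -1},{"slide": [0,0,13],"angular": [0,0,0],"claw": -1},{"slide": [0,0,6],"angular": [0,0,0],"claw": -1},{"slide": [0,0,0],"angular": [0,0,0],"claw": -1}])

```text
time: 2.55
ee_pos: [0.5833, -0.2853, 0.1259]
tcp_rot: [-180.0, 0.0, 8.2]
wrist_force: [-0.1, 0.3, 1.0]
opening: -0.0002
grasp_force: 0.0
```

Request:
play_rows(increments=[{"slide": [0,0,4],"angular": [0,0,0],"claw": -1},{"slide": [0,0,4],"angular": [0,0,0],"claw": -1},{"slide": [0,0,4],"angular": [0,0,0],"claw": -1},{"slide": [0,0,3],"angular": [0,0,0],"claw": -1},{"slide": [0,0,0],"angular": [0,0,0],"claw": -1}])

```text
time: 3.05
ee_pos: [0.5837, -0.285, 0.1108]
tcp_rot: [-180.0, 0.0, 8.2]
wrist_force: [-0.2, -0.2, -0.5]
opening: -0.0003
grasp_force: 0.0
```

Request:
play_rows(increments=[{"slide": [0,0,3],"angular": [0,0,0],"claw": -1},{"slide": [0,0,3],"angular": [0,0,0],"claw": -1},{"slide": [0,0,2],"angular": [0,0,0],"claw": -1},{"slide": [0,0,2],"angular": [0,0,0],"claw": -1},{"slide": [0,0,0],"angular": [0,0,0],"claw": -1},{"slide": [0,0,0],"angular": [0,0,0],"claw": -1}])

```text
time: 3.65
ee_pos: [0.5838, -0.2851, 0.1016]
tcp_rot: [180.0, -0.0, 8.2]
wrist_force: [-0.4, 0.7, 3.5]
opening: -0.0003
grasp_force: 1.4
```

Request:
play_rows(increments=[{"slide": [0,0,2],"angular": [0,0,0],"claw": -1},{"slide": [0,0,1],"angular": [0,0,0],"claw": -1},{"slide": [0,0,0],"angular": [0,0,0],"claw": -1},{"slide": [0,0,0],"angular": [0,0,0],"claw": -1}])

```text
time: 4.05
ee_pos: [0.5839, -0.2852, 0.0985]
tcp_rot: [180.0, -0.0, 8.2]
wrist_force: [-0.9, 0.8, 4.5]
opening: -0.0002
grasp_force: 2.1
```

Request:
play_rows(increments=[{"slide": [0,0,-4],"angular": [0,0,0],"claw": -1},{"slide": [0,0,-10],"angular": [0,0,0],"claw": -1},{"slide": [0,0,-25],"angular": [0,0,0],"claw": -1},{"slide": [0,0,-30],"angular": [0,0,0],"claw": -1},{"slide": [0,0,-35],"angular": [0,0,0],"claw": -1},{"slide": [0,0,-30],"angular": [0,0,0],"claw": -1},{"slide": [0,0,-18],"angular": [0,0,0],"claw": -1},{"slide": [0,0,0],"angular": [0,0,0],"claw": -1}])

```text
time: 4.85
ee_pos: [0.5844, -0.2854, 0.2538]
tcp_rot: [179.9, -0.2, 8.2]
wrist_force: [-0.7, 0.1, 0.2]
opening: -0.0002
grasp_force: 0.0
```

Request:
play_rows(increments=[{"slide": [-7,-15,0],"angular": [0,0,0],"claw": -1},{"slide": [0,-25,0],"angular": [0,0,0],"claw": -1},{"slide": [0,-30,0],"angular": [0,0,0],"claw": -1},{"slide": [0,-30,0],"angular": [0,0,0],"claw": -1},{"slide": [0,-30,0],"angular": [0,0,0],"claw": -1},{"slide": [0,-30,0],"angular": [0,0,0],"claw": -1},{"slide": [0,-30,0],"angular": [0,0,0],"claw": -1},{"slide": [0,-30,0],"angular": [0,0,0],"claw": -1}])

```text
time: 5.65
ee_pos: [0.5448, -0.0672, 0.2493]
tcp_rot: [-180.0, 0.1, 8.2]
wrist_force: [0.6, 0.4, 0.2]
opening: -0.0
grasp_force: 0.0
```

Request:
play_rows(increments=[{"slide": [0,-35,0],"angular": [0,0,0],"claw": -1},{"slide": [0,-35,0],"angular": [0,0,0],"claw": -1},{"slide": [0,-35,0],"angular": [0,0,0],"claw": -1},{"slide": [0,-35,0],"angular": [0,0,0],"claw": -1},{"slide": [0,-30,0],"angular": [0,0,0],"claw": -1},{"slide": [0,-20,0],"angular": [0,0,0],"claw": -1},{"slide": [0,-7,0],"angular": [0,0,0],"claw": -1},{"slide": [0,0,0],"angular": [0,0,0],"claw": -1}])

```text
time: 6.45
ee_pos: [0.5212, 0.1002, 0.2504]
tcp_rot: [-178.9, 0.0, 10.4]
wrist_force: [0.2, -0.7, -0.6]
opening: 0.0
grasp_force: 0.0
```

```bash
python3 - <<'E'
from h import *
o=bot.get_obs(); print(o['ee_pos'],o['tcp_rot'])
cv2.imwrite('pics/w2.png',bot.camera('wrist')[:,:,::-1])
i=bot.camera_info('wrist');print(proj(i,np.array([.545,.251,.173])),proj(i,np.array([.579,.016,.173])))
E
```

```text
[0.52118556 0.10015201 0.25035947] [-1.78894381e+02  3.11496040e-02  1.04103185e+01]
[ 68.12165972 137.0728585 ] [491.44974632 154.51536781]
```

View pics/w2.png

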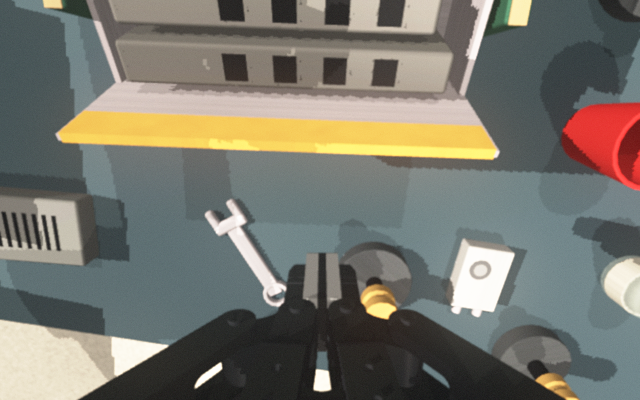

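The lip corners are at (58,137) and (496,155), matching the prediction. I'll centre on the lip and descend in front of it.

Request:
play_rows(increments=[{"slide": [-3,-10,5],"angular": [0,0,2],"claw": -1},{"slide": [0,-10,15],"angular": [0,0,0],"claw": -1},{"slide": [0,-5,20],"angular": [0,0,0],"claw": -1},{"slide": [0,0,20],"angular": [0,0,0],"claw": -1},{"slide": [0,0,15],"angular": [0,0,0],"claw": -1},{"slide": [0,0,6],"angular": [0,0,0],"claw": -1},{"slide": [0,0,0],"angular": [0,0,0],"claw": -1}])

```text
time: 7.2
ee_pos: [0.5169, 0.1039, 0.1697]
tcp_rot: [-177.9, 0.1, 10.3]
wrist_force: [-0.6, -0.2, 0.8]
opening: -0.0001
grasp_force: 0.0
```

Request:
play_rows(increments=[{"slide": [5,0,0],"angular": [0,0,0],"claw": -1},{"slide": [8,0,0],"angular": [0,0,0],"claw": -1},{"slide": [8,0,0],"angular": [0,0,0],"claw": -1},{"slide": [8,0,0],"angular": [0,0,0],"claw": -1},{"slide": [8,0,0],"angular": [0,0,0],"claw": -1},{"slide": [8,0,0],"angular": [0,0,0],"claw": -1},{"slide": [8,0,0],"angular": [0,0,0],"claw": -1},{"slide": [0,0,0],"angular": [0,0,0],"claw": -1}])

```text
time: 8.0
ee_pos: [0.5703, 0.1142, 0.1699]
tcp_rot: [-177.9, 0.0, 10.4]
wrist_force: [-0.5, 0.3, 0.5]
opening: -0.0004
grasp_force: 0.0
```

```bash
python3 - <<'E'
from h import *
o=bot.get_obs(); print(o['q'].round(1),o['ee_pos'],o['wrist_force'])
im=bot.camera('scene')[:,:,::-1]
cv2.imwrite('pics/s3.png',cv2.resize(im[100:280,240:500],None,fx=3,fy=3))
E
```

```text
[ 10.4   8.5   5.   86.6   2.1 180. ] [0.57034554 0.11418869 0.16989777] [-0.48914633  0.33327496  0.49972301]
```

View pics/s3.png

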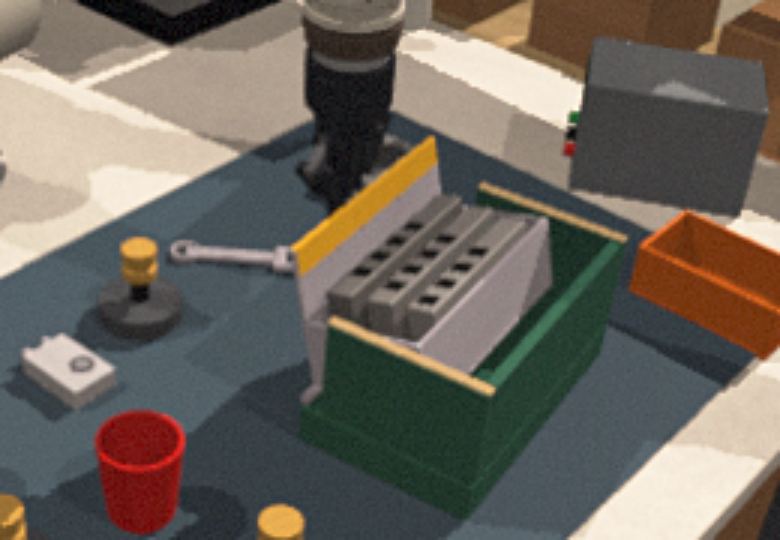

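The scene view shows the fingers flush on the outer side of the yellow lip, and the bin partly swung back. Joint 6 is at its 180° limit, so I'll turn it back a little and keep pushing.

Request:
play_rows(increments=[{"slide": [0,0,0],"angular": [0,0,-3],"claw": -1},{"slide": [0,0,0],"angular": [0,0,-3],"claw": -1},{"slide": [6,0,0],"angular": [0,0,0],"claw": -1},{"slide": [7,1,0],"angular": [0,0,0],"claw": -1},{"slide": [7,1,0],"angular": [0,0,0],"claw": -1},{"slide": [7,1,0],"angular": [0,0,0],"claw": -1},{"slide": [7,1,0],"angular": [0,0,0],"claw": -1},{"slide": [0,0,0],"angular": [0,0,0],"claw": -1}])

```text
time: 8.85
ee_pos: [0.6036, 0.1198, 0.1698]
tcp_rot: [-177.9, -0.1, 16.4]
wrist_force: [-2.1, -0.3, 1.3]
opening: 0.0003
grasp_force: 1.4
```

Request:
play_rows(increments=[{"slide": [4,0,0],"angular": [0,0,0],"claw": -1},{"slide": [4,0,0],"angular": [0,0,0],"claw": -1},{"slide": [0,0,0],"angular": [0,0,0],"claw": -1}])

```text
time: 9.15
ee_pos: [0.6041, 0.1199, 0.1697]
tcp_rot: [-177.9, 0.7, 16.3]
wrist_force: [-44.3, -13.4, 16.5]
opening: 0.0002
grasp_force: 22.8
```

The force jumped to 44 N with almost no travel, so the bin is against its stop. I'll back off and check.

Request:
play_rows(increments=[{"slide": [-8,0,0],"angular": [0,0,0],"claw": -1},{"slide": [-15,0,0],"angular": [0,0,0],"claw": -1},{"slide": [-25,0,0],"angular": [0,0,0],"claw": -1},{"slide": [-25,0,0],"angular": [0,0,0],"claw": -1},{"slide": [0,0,-20],"angular": [0,0,0],"claw": -1},{"slide": [0,0,-30],"angular": [0,0,0],"claw": -1},{"slide": [0,0,-20],"angular": [0,0,0],"claw": -1},{"slide": [0,0,0],"angular": [0,0,0],"claw": -1}])

```text
time: 9.95
ee_pos: [0.5427, 0.0991, 0.243]
tcp_rot: [-177.9, -0.5, 16.4]
wrist_force: [0.4, 0.0, -0.5]
opening: -0.0
grasp_force: 0.0
```

```bash
python3 - <<'E'
from h import *
o=bot.get_obs(); print(o['q'].round(1),o['ee_pos'],o['wrist_force'])
im=bot.camera('scene')[:,:,::-1]
cv2.imwrite('pics/s4.png',cv2.resize(im[100:300,190:450],None,fx=3,fy=3))
i=bot.camera_info('scene')
c=np.array([-.143,.99,0])
for s in(.12,-.12): print((proj(i,np.array([.624,.142,.188])+s*c)-[190,100])*3)
E
```

```text
[  9.3   4.8   9.1  94.    2.1 173. ] [0.54267389 0.09905674 0.24303432] [ 0.37780224  0.00810312 -0.52945899]
[623.76099998 144.03987369]
[485.38435244 261.14153146]
```

View pics/s4.png

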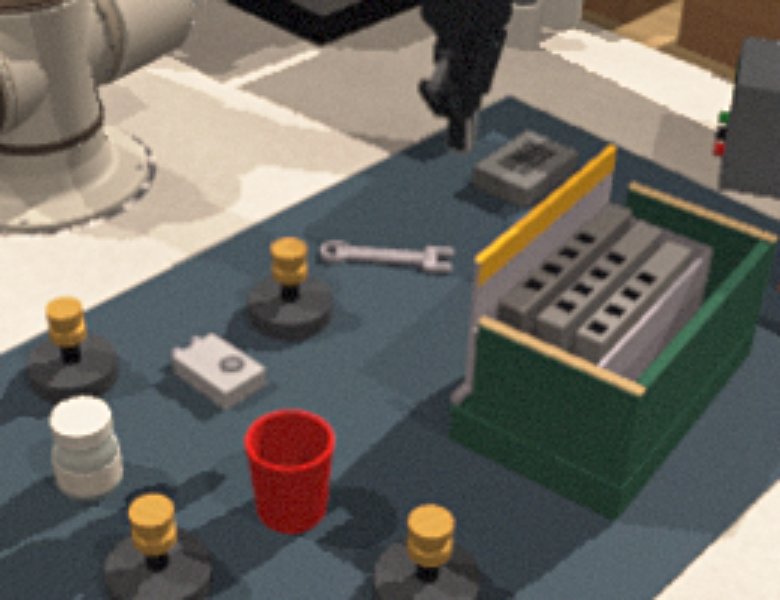

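```bash
python3 - <<'E'
from h import *
i=bot.camera_info('scene')
P=np.array([477,257])/3+[190,100]; X=onz(i,*P,.188); c=np.array([.99,.143])
for th in(0,.06,.12):
  H=X-[0,0,.14*np.cos(th)]; H[:2]+=.14*np.sin(th)*c
  print(th,X.round(3),(proj(i,H)-[190,100])*3)
im=bot.camera('scene')[:,:,::-1]
cv2.imwrite('pics/s5.png',cv2.resize(im[175:245,330:420],None,fx=8,fy=8,interpolation=cv2.INTER_CUBIC))
for th in(0,.06,.12):
  H=X-[0,0,.14*np.cos(th)]; H[:2]+=.14*np.sin(th)*c; print((proj(i,H)-[330,175])*8,(P-[330,175])*8)
E
```

```text
0 [0.633 0.023 0.188] [466.58184544 386.9945284 ]
0.06 [0.633 0.023 0.188] [474.58803223 390.61539086]
0.12 [0.633 0.023 0.188] [482.65706431 393.81148647]
[124.2182545  431.98540907] [152.          85.33333333]
[145.56808595 441.6410423 ] [152.          85.33333333]
[167.08550481 450.16396391] [152.          85.33333333]
```

View pics/s5.png

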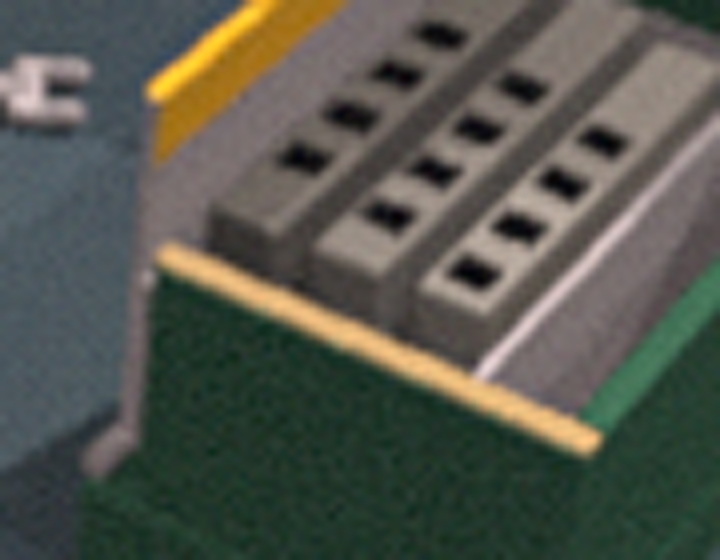

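In the crop the wall's edge runs from (148,90) to about (122,430), a slope that matches lean 0 (predicted shift −28 px) and not 0.06 (−6 px). The bin is home and the arm is clear, so I'm handing in.

```bash
python3 -c "
from workcell import bot
print(bot.job_done())"
```

```text
the job is handed in; nothing more can be done
None
```

I touched the coupler lightly (about 4.5 N), pushed the bin home against its stop, withdrew the arm clear and handed in the job; no verdict came back.

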